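# Rock a wedged tamper out of its parking stand and hang it up

### The arm

A 7-joint arm with a two-finger parallel gripper is mounted at the origin on a cart in front of the work surface, level with it; the furniture and walls round the work are solid. World frame = base frame: x ahead of the robot, y to its left, z up, the work surface at z = 0. Lengths are in m, angles in rad, forces in N, time in s.
With the tool pointing down it reaches from about 0.425 to 0.875 m from the base axis. Payload 8.4 kg.
Tool frame: the origin (TCP) lies at the very end of the fingers, on their centre line; the grasp point (between the pads) lies env.grip_depth behind it (env.grip_depth is the distance from the TCP to the grasp point, in m); z points along the fingers, y is the line along which they close (so a half turn about z gives the same grasp; the last joint's range is limited). The gripper opens to 85 mm and grips with 20 to 120 N. Pads are 22 mm wide; open, the fingers measure 114 mm over their backs; the gripper's body (76 mm by 85 mm) begins 54 mm behind the grasp point. The pads swing forward as they close: fully open they stand 13 mm farther back than shut.
Start: joints at [1.075, 0.333, 0.04, 1.465, -0.013, 1.343, -0.059], TCP at [0.251, -0.599, 0.231] pointing down, gripper open.
Joint ranges: [-2.58, 2.58], [-0.38, 2.09], [-1.3, 1.39], [0.25, 2.4], [-1.5, 4.64], [0.08, 2.09], [-2.65, 2.65]. Speed limits (rad/s): [2.22, 2.22, 2.79, 2.79, 3.14, 3.14, 3.14].

### API

Orientations are given as a 3x3 rotation matrix whose columns are the frame's x, y, z axes.
In Python, from bench import readout, viewer, workorder, env gives the robot as it stands. The module is installed in compiled form; this text tells all that it offers.
- The arm moves only by the shell command python3 -m inch 'ROWS'. ROWS is JSON, a list of rows, each a list of 3 entries, a list of its own where there are three numbers: the turn, a rotation vector about the tool's x, y, z as a fraction of full scale, then the shift along the tool's x, y, z as a fraction of full scale, then the closure in counts, from 0 (fully open) to 255 (shut). A call has 1 to 5 rows; each row shifts and turns the commanded pose from where the row before left it, along the tool's axes as they then stand; what a row does not reach is not made up. Full scale, the value 1, is 0.03 m for a shift and 0.12 rad for a turn. A row lasts 1/12 s, in which the tool goes at most 41.7 mm and 7.16 degrees, less where a joint would pass 70% of its speed; a pose out of reach is approached as far as the arm can. A call with a number of a shift or a turn outside -1 to 1 is refused whole. A call with a gripper value outside its range is refused whole. The fingers move at their own pace and stop on an object; the grip force is fixed at half the most. Time passes only in rows, so rows that do not move let the fingers close. It gives the time, the measured TCP pose, the force, the opening and the grip force at its end, in the units of the state.
- readout.get_obs(): the state, without advancing time (a new reading comes with each control period).
- viewer.camera(name): name is "scene" or "top" or "wrist"; returns a dict with "pixels" (420x560x3 uint8, blue, green, red), "intrinsics" (3x3 intrinsics, pixels), "xyz" and "rotation" of the camera in the world. Camera axes: x right, y down, z forward; pixel columns grow to the right and rows downward; lengths in m; the calibration is good to about 2 mm. A picture is of the moment at which its call begins. There is no depth.
- workorder.finish_job(): hands the job in; it is judged then, once.
The state is a dict: "t": time; "q": joint angles; "joint_velocities": joint speeds; "joint_torque": joint torques, N m; "eef_pos": TCP position; "eef_rot": TCP orientation; "ft_force": force on the tool from outside, world axes, zero at the start; "ft_torque": the same for the moment, N m; "finger_gap": finger opening in m; "gripper_force": force on a finger pad.
Only numpy, scipy, OpenCV 4.12 (cv2) and the standard library are available. Lean on these libraries where they do the work, as an engineer would, in place of code of your own. Each camera call takes 0.05 s, during which the arm holds its last target. There are 200 camera calls.

### The job

The hand tamper is wedged by its foot in the parking stand, and a straight pull would only lift the whole stand. Rock it from side to side until the stiff cheeks give, draw it out without lifting, tipping or dragging the stand, and hang it upright by its crossbar across the two rails of the aluminium rest, well on the rails, then let go. Leave the tin, the marker and the sieve brush where they are.

Things in the scene. Friction and masses are not known exactly. Their poses are not given: they have to be found in the camera images.
- tamper: T-shaped hand tamper, 147 mm high, 0.36 to 0.6 kg. Origin: centre of the foot's underside; z runs up the stem, y along the crossbar. Foot: steel barrel lying along x, diameter 40, length 50, axis 20 mm above the origin. Stem 24 mm square. Crossbar on top: pale wood, 120 mm long, 24 x 24 mm. Starts upright in the stand, origin 16 mm above the bench, bar along the stand's y.
- bar_mid (a point): centre of the tamper's crossbar, 135 mm above the tamper's origin; axes as the tamper's. The bar's ends lie 60 mm to either side along y, its underside 12 mm below. Pushed sideways along y at one end with some 10 to 20 N, the tamper leans about the axis of its foot and stays leaning.
- stand: parking stand, loose on the bench, 5 kg (49 N): dark steel base plate 140 (x) by 190 (y) by 16 mm, on it a box 79 (x) by 136 (y) mm, 72 mm high. Origin: centre of the underside; z up. The tamper's foot lies in a pocket, floor 16 mm up, with about 1 mm of play on each side; the foot's axis is 36 mm above the origin, along x.
- cheeks (a point): point on the stand midway between its two wooden cheeks, 60 mm above the bench; axes as the stand's. The cheeks (50 x 40 x 16 mm) nip the stem from +y and -y and overhang the foot by 5 to 7 mm each. Each slides outward along y, up to 10.5 mm, against 26 N of dry friction without a spring: it stays where pushed. Pulling up does not spread them.
- foot_axis (a point): point on the stand at the middle of its pocket, 36 mm above the bench: the tamper leans about it. Fingers pushing the bar should follow that arc, or they jam. Leaning shoves the cheek on that side out; about 0.29 rad to EACH side works both far enough (7 to 8 mm) to free the foot; their stops come at about 0.35 rad. If a pull of 20 N does not move it, rock further.
- rest: aluminium rest, fixed: base 120 (x) by 130 (y) by 8 mm and two upright plates, the rails, 100 mm long (x), 12 mm thick, inner faces at y = +32 and -32 mm, tops 140 mm up. Origin: centre of the underside; z up. The hanging tamper has its stem between the plates and its crossbar across both tops along the rest's y, either way round: bar centre 152 mm up.
- tin: bystander: round aluminium moisture tin, 67 mm wide, 44 mm high; origin at the centre of its underside
- marker: bystander: marker pen, 18 x 137 x 19 mm, lying; origin at its middle, on the bench
- sieve_brush: bystander: wooden sieve brush, 31 x 175 x 31 mm, lying; origin at its middle, on the bench

How it is judged:
On the way:
1. the tamper's foot has been drawn up out of the stand (z of tamper in the frame of stand above 0.07 m and height (world z) of stand below 0.01 m), for 0.1 s.
At the end, for the whole second after the job is handed in: The tamper hangs at rest, upright within 0.12 rad, bar across both rails: bar centre 152 +-6 mm above the rest's underside, within 45 mm of its middle along the rails and 22 mm across, bar within 0.3 rad of square to the rails; the stand stands flat on the bench (x of bar_mid in the frame of rest between -0.045 and 0.045 m and y of bar_mid in the frame of rest between -0.022 and 0.022 m and z of bar_mid in the frame of rest between 0.146 and 0.158 m and angle between the y axis of tamper and the y axis of rest, either way round below 0.3 rad and angle between tamper's own z axis and vertical below 0.12 rad and linear speed of tamper below 0.02 m/s and angular speed of tamper below 0.2 rad/s and angle between stand's own z axis and vertical below 0.03 rad and height (world z) of stand below 0.005 m); the robot touches nothing.
It fails at once if the stand is lifted more than 15 mm (height (world z) of stand above 0.015 m).
It fails at once if the stand is tipped more than 0.12 rad (angle between stand's own z axis and vertical above 0.12 rad).
It fails at once if the stand is dragged more than 50 mm (distance of stand from where it was at the start of the episode above 0.05 m).
It fails at once if the tin, the marker or the sieve brush is moved more than 40 mm (distance of any of tin, marker, sieve_brush from where it was at the start of the episode above 0.04 m).
It also fails if it takes over 67 s, if anything falls off the work surface, if the arm or the gripper's body presses on something with over 40 N, if the wrist force passes 120 N, or if a joint passes its speed limit or range.

## Working session

There is one attempt and no reset: what is moved stays moved. The work goes in short steps, Python scripts to look and compute and a shell command to move; the robot and the scene stay as the last step left them, time stands still between calls to the robot, and variables do not carry over. Pictures are saved under pics/ and viewed, at most 10 in all, crops included, and the job is handed in when it is done.

```bash
mkdir -p pics; cat > h.py <<'E'
import numpy as np, cv2
from bench import readout, viewer, workorder, env
def snap(name,tag):
    c=viewer.camera(name); cv2.imwrite(f'pics/{tag}.png',c['pixels']); 
    np.savez(f'pics/{tag}.npz',**{k:np.array(c[k]) for k in c}); return c
def ray(c,u,v):
    d=np.array(c['rotation'])@np.linalg.inv(c['intrinsics'])@np.array([u,v,1.]); return np.array(c['xyz']),d
def onz(c,u,v,z):
    o,d=ray(c,u,v); return o+d*(z-o[2])/d[2]
def proj(c,p):
    q=np.array(c['rotation']).T@(np.array(p)-np.array(c['xyz'])); w=np.array(c['intrinsics'])@q; return w[:2]/w[2]
def load(tag): return dict(np.load(f'pics/{tag}.npz'))
E
python3 - <<'E'
from h import *
np.set_printoptions(precision=3,suppress=True)
for n in ('scene','top'):
    c=snap(n,n+'0'); print(n,np.array(c['xyz']),np.array(c['rotation']))
a=cv2.imread('pics/scene0.png')
o=readout.get_obs(); print(o['t'],o['eef_pos'],o['eef_rot'],o['ft_force'],env.grip_depth,o['finger_gap'])
E
```

```text
scene [-0.094  0.369  0.709] [[-0.496 -0.552  0.67 ]
 [-0.868  0.307 -0.39 ]
 [ 0.01  -0.775 -0.632]]
top [0.452 0.016 0.94 ] [[-0.029 -0.992  0.125]
 [-1.     0.028 -0.01 ]
 [ 0.006 -0.125 -0.992]]
0.1 [ 0.251 -0.599  0.231] [[ 0.922  0.386 -0.001]
 [ 0.386 -0.922  0.001]
 [-0.    -0.001 -1.   ]] [ 0.427 -0.578  0.102] 0.0187 0.08564719077772452
```

View pics/top0.png

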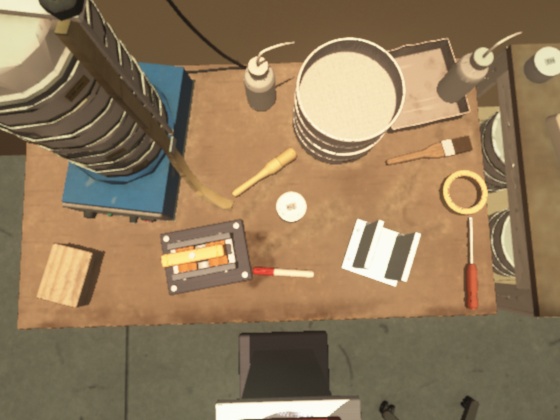

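View pics/scene0.png

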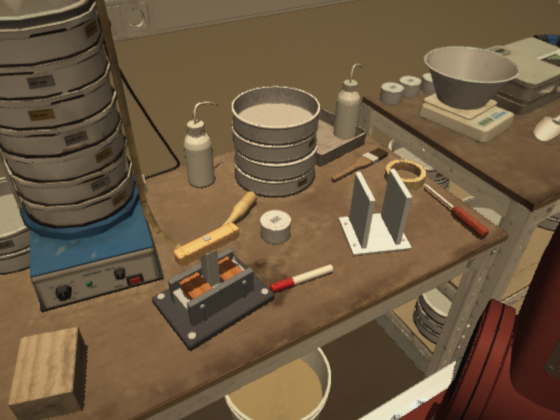

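The top view shows the stand at about (207,257) with the pale bar from (163,261) to (222,252). The rest is at (382,252), the tin at (291,207), the marker at (283,272) and the brush at (265,172). The scene view agrees: the bar is at (207,242) and the rest at (375,215).

```bash
cat > m.py <<'E'
from h import *
np.set_printoptions(precision=4,suppress=True)
c=load('top0'); im=c['pixels']; hsv=cv2.cvtColor(im,cv2.COLOR_BGR2HSV)
def big(mask,x0,y0,x1,y1):
    m=np.zeros_like(mask); m[y0:y1,x0:x1]=mask[y0:y1,x0:x1]
    cs,_=cv2.findContours(m,cv2.RETR_EXTERNAL,cv2.CHAIN_APPROX_NONE); k=max(cs,key=cv2.contourArea)
    return k,cv2.minAreaRect(k)
bar=cv2.inRange(hsv,(14,80,170),(30,255,255))
k,r=big(bar,150,230,260,300); print('bar px',r)
P=np.array([onz(c,*p,0.163)[:2] for p in cv2.boxPoints(r)]); print('bar',P.mean(0),cv2.minAreaRect(P.astype('f4')*1000))
white=cv2.inRange(hsv,(0,0,150),(180,60,255))|cv2.inRange(hsv,(0,0,0),(180,80,75))
white=cv2.morphologyEx(white,cv2.MORPH_OPEN,np.ones((2,2)))
k,r=big(white,335,210,430,295); print('rest px',r)
P=np.array([onz(c,*p,0.008)[:2] for p in cv2.boxPoints(r)]);print('rest',P.mean(0),cv2.minAreaRect(P.astype('f4')*1000))
dark=cv2.inRange(hsv,(0,0,0),(180,110,85))
k,r=big(dark,150,215,260,300); print('stand px',r)
P=np.array([onz(c,*p,0.016)[:2] for p in cv2.boxPoints(r)]);print('stand',P.mean(0),cv2.minAreaRect(P.astype('f4')*1000))
print('tin',onz(c,291,207,.044),'marker',onz(c,254,271,0),onz(c,313,274,0),'brush',onz(c,236,194,.015),onz(c,295,153,.015))
z=cv2.resize(im[200:310,140:440],None,fx=2.6,fy=2.6,interpolation=cv2.INTER_CUBIC); cv2.imwrite('pics/z.png',z)
E
python3 m.py
```

```text
bar px ((204.49996948242188, 264.5), (108.99998474121094, 68.99998474121094), -0.0)
bar [0.4525 0.1527] ((452.44683837890625, 153.7773895263672), (208.85897827148438, 129.5096893310547), 88.36238861083984)
rest px ((378.0, 250.5), (57.86967468261719, 58.50212860107422), 18.43494987487793)
rest [ 0.4726 -0.216 ] ((472.2728271484375, -216.48072814941406), (132.2095184326172, 136.947265625), 68.72859954833984)
stand px ((168.0, 216.5), (3.0, 10.0), 90.0)
stand [0.5628 0.261 ] ((562.8412475585938, 261.0434875488281), (23.006423950195312, 6.8872833251953125), 88.3751449584961)
tin [ 0.573  -0.0191  0.044 ] marker [0.4338 0.0685 0.    ] [ 0.4231 -0.0661  0.    ] brush [0.6107 0.1053 0.015 ] [ 0.7038 -0.0338  0.015 ]
```

View pics/z.png

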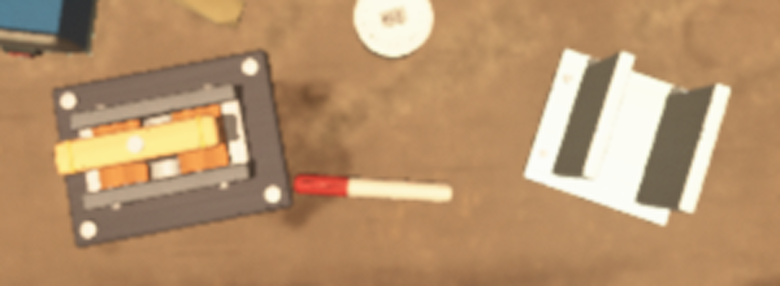

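The zoom shows the stand plate corners at (53,88), (266,50), (291,207) and (77,246). The bar runs from (57,158) to (216,131). The rest's rail tops are two strips, (628,53)-(593,179) and (723,85)-(687,212).

```bash
cat > m2.py <<'E'
from h import *
np.set_printoptions(precision=4,suppress=True)
c=load('top0'); s=load('scene0')
f=lambda pts,z:np.array([onz(c,x/2.6+140,y/2.6+200,z)[:2] for x,y in pts])
def rep(n,P):
    print(n,P.mean(0)); d=np.diff(np.vstack([P,P[:1]]),axis=0); print('  len',np.linalg.norm(d,axis=1),'ang',np.degrees(np.arctan2(d[:,1],d[:,0])))
rep('stand',f([(53,88),(266,50),(291,207),(77,246)],.016))
rep('bar',f([(57,158),(216,131)],.163))
rep('railtops',f([(628,53),(593,179),(687,212),(723,85)],.140))
rep('restbase',f([(567,49),(526,179),(667,225)],.008)); P=f([(567,49),(667,225)],.008); print('rest ctr',P.mean(0))
for n,p in (('bar',np.r_[f([(57,158),(216,131)],.163).mean(0),.163]),('rest',np.r_[f([(628,53),(593,179),(687,212),(723,85)],.140).mean(0),.14])): print(n,'in scene',proj(s,p))
E
python3 m2.py
```

```text
stand [0.4695 0.1748]
  len [0.1884 0.1379 0.1859 0.1378] ang [ -81.4352 -172.0382   98.5363    8.983 ]
bar [0.4692 0.1753]
  len [0.1169 0.1169] ang [-82.0223  97.9777]
railtops [ 0.4679 -0.2125]
  len [0.0994 0.0738 0.1    0.0755] ang [ 161.1951 -110.9853  -19.7527   69.5029]
restbase [ 0.4562 -0.1866]
  len [0.1205 0.1282 0.1749] ang [ 159.6415 -109.6625   26.7717]
rest ctr [ 0.4679 -0.2137]
bar in scene [206.8609 237.2036]
rest in scene [382.9928 182.8294]
```

```bash

python3 -m inch '[[[0,0,0],[0.96,-0.65,0],0],[[0,0,0],[0.96,-0.65,0],0],[[0,0,0],[0.96,-0.65,0],0],[[0,0,0],[0.96,-0.65,0],0]]'
python3 -m inch '[[[0,0,0],[0.96,-0.65,0],0],[[0,0,0],[0.96,-0.65,0],0],[[0,0,0],[0.96,-0.65,0],0],[[0,0,0],[0.96,-0.65,0],0]]'
python3 -m inch '[[[0,0,0],[0.96,-0.65,0],0],[[0,0,0],[0.96,-0.65,0],0],[[0,0,0],[0.96,-0.65,0],0],[[0,0,0],[0.96,-0.65,0],0]]'
```

```text
t: 0.43
eef_pos: [0.3277, -0.4815, 0.2308]
eef_rot: [[0.922, 0.386, -0.001], [0.386, -0.922, 0.001], [-0.0, -0.001, -1.0]]
ft_force: [0.3, -0.0, -0.2]
finger_gap: 0.0855
gripper_force: 0.0
t: 0.77
eef_pos: [0.4039, -0.3649, 0.2311]
eef_rot: [[0.922, 0.386, -0.0], [0.386, -0.922, 0.0], [-0.0, -0.0, -1.0]]
ft_force: [0.0, -1.2, -0.5]
finger_gap: 0.0858
gripper_force: 0.0
t: 1.1
eef_pos: [0.48, -0.2485, 0.2311]
eef_rot: [[0.922, 0.386, -0.0], [0.386, -0.922, 0.0], [-0.0, -0.0, -1.0]]
ft_force: [0.2, -0.3, 0.8]
finger_gap: 0.0853
gripper_force: 0.0
```

Tracks exactly. On to above the stand, then turn.

```bash

python3 -m inch '[[[0,0,0],[0.37,-0.94,0],0],[[0,0,0],[0.37,-0.94,0],0],[[0,0,0],[0.37,-0.94,0],0],[[0,0,0],[0.37,-0.94,0],0],[[0,0,0],[0.37,-0.94,0],0]]' >/dev/null
python3 -m inch '[[[0,0,0],[0.37,-0.94,0],0],[[0,0,0],[0.37,-0.94,0],0],[[0,0,0],[0.37,-0.94,0],0],[[0,0,0],[0.37,-0.94,0],0],[[0,0,0],[0.37,-0.94,0],0]]' >/dev/null
python3 -m inch '[[[0,0,0],[0.37,-0.94,0],0],[[0,0,0],[0.37,-0.94,0],0],[[0,0,0],[0.37,-0.94,0],0],[[0,0,0],[0.37,-0.94,0],0],[[0,0,-1],[0,0,0],0]]' 
python3 -m inch '[[[0,0,-1],[0,0,0],0],[[0,0,-1],[0,0,0],0],[[0,0,-1],[0,0,0],0],[[0,0,-1],[0,0,0],0],[[0,0,-1],[0,0,0],0]]' >/dev/null
python3 -m inch '[[[0,0,-1],[0,0,0],0],[[0,0,-1],[0,0,0],0],[[0,0,-1],[0,0,0],0],[[0,0,-1],[0,0,0],0],[[0,0,-1],[0,0,0],0]]'
python3 - <<'E'
from h import *
c=snap('wrist','w1'); print(readout.get_obs()['q'])
print(proj(c,(.469,.175,.163)),[proj(c,(.469-.06*np.cos(np.radians(81.7))*k,.175+.06*np.sin(np.radians(81.7))*k,.163)) for k in (-1,1)])
E
```

```text
t: 2.35
eef_pos: [0.4688, 0.1805, 0.2314]
eef_rot: [[0.869, 0.494, -0.0], [0.494, -0.869, 0.003], [0.001, -0.002, -1.0]]
ft_force: [-0.6, 0.9, -0.7]
finger_gap: 0.0855
gripper_force: 0.0
t: 3.18
eef_pos: [0.47, 0.1739, 0.231]
eef_rot: [[-0.151, 0.988, -0.001], [0.988, 0.151, -0.0], [-0.0, -0.001, -1.0]]
ft_force: [-0.1, -0.6, 0.2]
finger_gap: 0.0857
gripper_force: 0.0
[ 0.24283877  0.07841517 -0.71218151  1.78844039  0.0531081   1.29472045
 -0.32125306]
[276.45215606 226.13003938] [array([275.78840613, 306.00722604]), array([277.22820394, 132.73866012])]
```

View pics/w1.png

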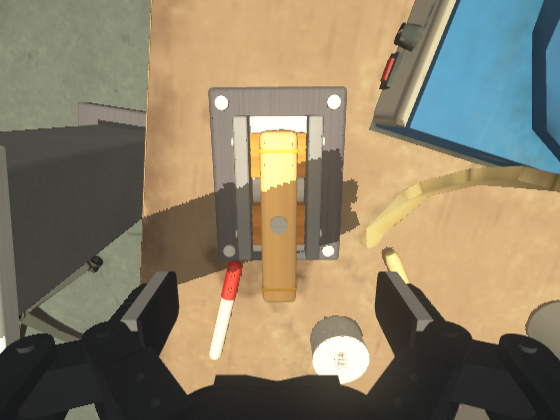

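The close view shows the bar from (279,130) to (279,302), within 2 mm of the prediction and parallel to the tool's x. Next I descend and grip.

```bash

python3 -m inch '[[[0,0,0],[0.06,0.04,0.83],0],[[0,0,0],[0,0,0.83],0],[[0,0,0],[0,0,0.83],0],[[0,0,0],[0,0,0.8],0],[[0,0,0],[0,0,0],0]]'
python3 -m inch '[[[0,0,0],[0,0,0],255],[[0,0,0],[0,0,0],255],[[0,0,0],[0,0,0],255],[[0,0,0],[0,0,0],255],[[0,0,0],[0,0,0],255]]'
python3 -m inch '[[[0,0,0],[0,0,0],255],[[0,0,0],[0,0,0],255],[[0,0,0],[0,0,0],255],[[0,0,0],[0,0,0],255],[[0,0,0],[0,0,0],255]]'
```

```text
t: 3.65
eef_pos: [0.4685, 0.1747, 0.1283]
eef_rot: [[-0.143, 0.99, -0.007], [0.99, 0.143, -0.002], [-0.001, -0.007, -1.0]]
ft_force: [-0.4, -0.1, -1.5]
finger_gap: 0.0851
gripper_force: 0.0
t: 4.07
eef_pos: [0.4718, 0.1762, 0.1337]
eef_rot: [[-0.145, 0.989, 0.002], [0.989, 0.145, 0.0], [0.0, 0.002, -1.0]]
ft_force: [-0.1, 0.0, 1.1]
finger_gap: 0.0255
gripper_force: 0.8
t: 4.48
eef_pos: [0.4717, 0.1763, 0.1338]
eef_rot: [[-0.145, 0.989, 0.001], [0.989, 0.145, 0.0], [-0.0, 0.001, -1.0]]
ft_force: [-0.9, 0.3, 6.6]
finger_gap: 0.023
gripper_force: 58.6
```

```bash

python3 -m inch '[[[0,0.4,0],[-0.157,0,0.004],255],[[0,0.4,0],[-0.157,0,0.004],255],[[0,0,0],[0,0,0],255]]'
python3 -m inch '[[[0,0.4,0],[-0.157,0,0.004],255],[[0,0.4,0],[-0.157,0,0.004],255],[[0,0,0],[0,0,0],255]]'
```

```text
t: 4.73
eef_pos: [0.473, 0.1673, 0.1334]
eef_rot: [[-0.143, 0.99, -0.014], [0.985, 0.144, 0.1], [0.101, 0.001, -0.995]]
ft_force: [-2.6, 7.9, 3.9]
finger_gap: 0.023
gripper_force: 60.3
t: 4.98
eef_pos: [0.4745, 0.1581, 0.1321]
eef_rot: [[-0.141, 0.99, -0.027], [0.97, 0.144, 0.194], [0.196, 0.001, -0.981]]
ft_force: [-2.1, 6.9, 7.2]
finger_gap: 0.0227
gripper_force: 60.6
```

```bash

python3 -m inch '[[[0,0.35,0],[-0.137,0,0.003],255],[[0,0.35,0],[-0.137,0,0.003],255],[[0,0.33,0],[-0.13,0,0.003],255],[[0,0,0],[0,0,0],255]]'
python3 -c "
from h import *;snap('scene','s1')"
```

```text
t: 5.32
eef_pos: [0.4765, 0.1467, 0.1294]
eef_rot: [[-0.137, 0.99, -0.044], [0.939, 0.144, 0.312], [0.315, 0.001, -0.949]]
ft_force: [-1.6, 5.6, 10.6]
finger_gap: 0.0231
gripper_force: 61.0
```

View pics/s1.png

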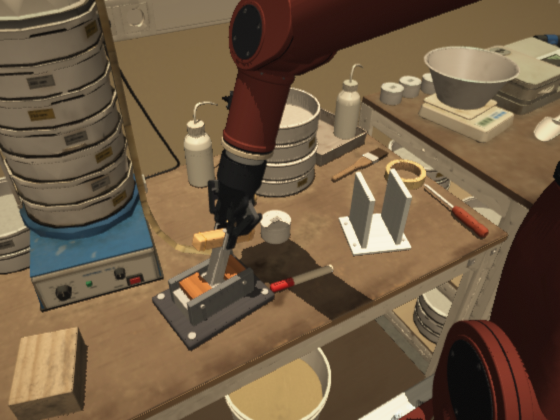

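The stem leans toward the tin at about (225,262), and the stand's corners have not moved. Now the other side.

```bash

python3 -m inch '[[[0,-0.5,0],[0.196,0,0.006],255],[[0,-0.5,0],[0.196,0,0.006],255],[[0,-0.5,0],[0.196,0,0.006],255],[[0,-0.5,0],[0.196,0,0.006],255],[[0,-0.5,0],[0.196,0,0.006],255]]'
python3 -m inch '[[[0,-0.5,0],[0.196,0,0.006],255],[[0,-0.5,0],[0.196,0,0.006],255],[[0,-0.5,0],[0.196,0,0.006],255],[[0,0,0],[0,0,0],255]]'
```

```text
t: 5.78
eef_pos: [0.4723, 0.1748, 0.1338]
eef_rot: [[-0.145, 0.989, 0.001], [0.989, 0.145, 0.013], [0.013, 0.003, -1.0]]
ft_force: [0.2, -0.0, -3.4]
finger_gap: 0.0231
gripper_force: 59.5
t: 6.12
eef_pos: [0.4693, 0.1927, 0.1322]
eef_rot: [[-0.146, 0.989, 0.027], [0.975, 0.149, -0.167], [-0.169, 0.002, -0.986]]
ft_force: [1.5, -5.8, 8.7]
finger_gap: 0.0231
gripper_force: 61.8
```

```bash

python3 -m inch '[[[0,-0.45,0],[0.176,0,0.005],255],[[0,-0.45,0],[0.176,0,0.005],255],[[0,-0.4,0],[0.157,0,0.004],255],[[0,0,0],[0,0,0],255]]'
```

```text
t: 6.45
eef_pos: [0.4676, 0.2069, 0.1288]
eef_rot: [[-0.139, 0.989, 0.049], [0.937, 0.148, -0.316], [-0.32, 0.002, -0.947]]
ft_force: [2.1, -8.2, 8.2]
finger_gap: 0.0232
gripper_force: 61.7
```

```bash

python3 -m inch '[[[0,0.54,0],[-0.212,0,0.006],255],[[0,0.54,0],[-0.212,0,0.006],255],[[0,0.54,0],[-0.212,0,0.006],255],[[0,0.54,0],[-0.212,0,0.006],255],[[0,0.54,0],[-0.212,0,0.006],255]]'
python3 -m inch '[[[0,0,0],[0,0,0],255],[[0,0,0],[0,0,-0.05],255],[[0,0,0],[0,0,-0.05],255],[[0,0,0],[0,0,0],255]]'
```

```text
t: 6.87
eef_pos: [0.4718, 0.1765, 0.1338]
eef_rot: [[-0.146, 0.989, 0.002], [0.989, 0.146, 0.008], [0.008, 0.003, -1.0]]
ft_force: [-2.7, 2.7, -2.4]
finger_gap: 0.0229
gripper_force: 60.6
t: 7.2
eef_pos: [0.4706, 0.1762, 0.1355]
eef_rot: [[-0.147, 0.989, -0.001], [0.989, 0.147, 0.002], [0.002, -0.001, -1.0]]
ft_force: [-0.0, -1.3, -4.8]
finger_gap: 0.0229
gripper_force: 60.5
```

```bash

python3 -m inch '[[[0,0,0],[0,0,-0.15],255],[[0,0,0],[0,0,-0.15],255],[[0,0,0],[0,0,0],255]]'
python3 -m inch '[[[0,0,0],[0,0,-0.15],255],[[0,0,0],[0,0,-0.15],255],[[0,0,0],[0,0,0],255]]'
```

```text
t: 7.45
eef_pos: [0.4714, 0.1762, 0.1455]
eef_rot: [[-0.147, 0.989, 0.0], [0.989, 0.147, 0.003], [0.003, 0.001, -1.0]]
ft_force: [0.1, -0.0, -3.9]
finger_gap: 0.0229
gripper_force: 60.4
t: 7.7
eef_pos: [0.4717, 0.1759, 0.1547]
eef_rot: [[-0.146, 0.989, 0.001], [0.989, 0.146, 0.004], [0.004, 0.001, -1.0]]
ft_force: [1.3, 0.2, -4.3]
finger_gap: 0.0237
gripper_force: 60.5
```

```bash

python3 -m inch '[[[0,0,0],[0,0,-0.4],255],[[0,0,0],[0,0,-0.5],255],[[0,0,0],[0,0,-0.6],255],[[0,0,0],[0,0,-0.7],255],[[0,0,0],[0,0,-0.7],255]]'
python3 -m inch '[[[0,0,0],[0,0,-0.7],255],[[0,0,0],[0,0,-0.6],255],[[0,0,0],[0,0,0],255]]'
python3 -c "
from h import *;snap('scene','s2');print(readout.get_obs()['q'])"
```

```text
t: 8.12
eef_pos: [0.471, 0.1753, 0.2422]
eef_rot: [[-0.146, 0.989, -0.001], [0.989, 0.146, 0.004], [0.004, -0.0, -1.0]]
ft_force: [0.1, 0.3, -5.1]
finger_gap: 0.0229
gripper_force: 60.5
t: 8.37
eef_pos: [0.4727, 0.176, 0.284]
eef_rot: [[-0.146, 0.989, 0.005], [0.989, 0.146, 0.005], [0.004, 0.006, -1.0]]
ft_force: [1.4, 0.7, -4.3]
finger_gap: 0.0228
gripper_force: 60.6
[ 0.2646255   0.05159247 -0.72377851  1.70809456  0.03215698  1.39025457
 -0.31812728]
```

View pics/s2.png

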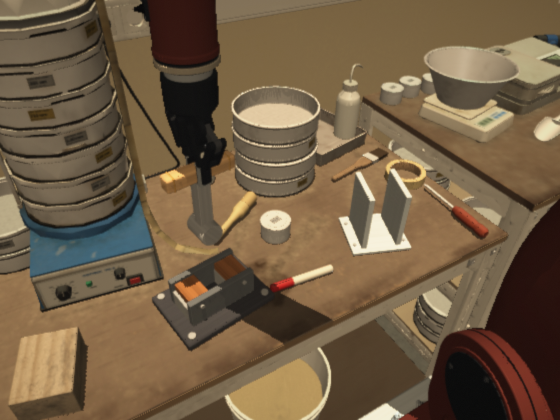

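The foot is clear of the stand (foot at (207,228)) and the stand is unmoved. I'll carry it over to the rest.

```bash

python3 -m inch '[[[0,0,0],[-0.4,-0.064,0],255],[[0,0,0],[-0.8,-0.127,0],255],[[0,0,0],[-0.8,-0.127,0],255],[[0,0,0],[-0.8,-0.127,0],255],[[0,0,0],[-0.8,-0.127,0],255]]'
python3 -m inch '[[[0,0,0],[-0.8,-0.127,0],255],[[0,0,0],[-0.8,-0.127,0],255],[[0,0,0],[-0.8,-0.127,0],255],[[0,0,0],[-0.8,-0.127,0],255],[[0,0,0],[-0.8,-0.127,0],255]]'
python3 -m inch '[[[0,0,0],[-0.8,-0.127,0],255],[[0,0,0],[-0.8,-0.127,0],255],[[0,0,0],[-0.8,-0.127,0],255],[[0,0,0],[-0.8,-0.127,0],255],[[0,0,0],[-0.8,-0.127,0],255]]'
python3 -m inch '[[[0,0,0],[-0.8,-0.127,0],255],[[0,0,0],[-0.4,-0.064,0],255],[[0,0,0.82],[0,0,0],255],[[0,0,0.82],[0,0,0],255],[[0,0,0.82],[0,0,0],255]]'
python3 -m inch '[[[0,0,0.82],[0,0,0],255],[[0,0,0.82],[0,0,0],255],[[0,0,0],[0,0,0],255]]'
python3 -c "
from h import *
c=snap('top','t2');print(readout.get_obs()['q'])
cv2.imwrite('pics/t2z.png',cv2.resize(c['pixels'][190:310,300:460],None,fx=4.5,fy=4.5,interpolation=cv2.INTER_CUBIC))"
```

```text
t: 8.83
eef_pos: [0.4692, 0.0646, 0.2779]
eef_rot: [[-0.146, 0.989, -0.002], [0.989, 0.146, 0.003], [0.004, -0.002, -1.0]]
ft_force: [0.3, -0.1, -5.0]
finger_gap: 0.0228
gripper_force: 60.5
t: 9.25
eef_pos: [0.4678, -0.0569, 0.2774]
eef_rot: [[-0.145, 0.989, -0.002], [0.989, 0.146, 0.004], [0.004, -0.002, -1.0]]
ft_force: [0.1, 0.6, -4.8]
finger_gap: 0.0231
gripper_force: 60.5
t: 9.67
eef_pos: [0.4664, -0.1782, 0.2769]
eef_rot: [[-0.145, 0.989, -0.003], [0.989, 0.145, 0.004], [0.005, -0.002, -1.0]]
ft_force: [1.1, -0.8, -4.5]
finger_gap: 0.0231
gripper_force: 60.5
t: 10.08
eef_pos: [0.4664, -0.2133, 0.2769]
eef_rot: [[0.154, 0.988, -0.002], [0.988, -0.154, 0.005], [0.004, -0.003, -1.0]]
ft_force: [-0.1, 0.4, -4.6]
finger_gap: 0.0233
gripper_force: 60.5
t: 10.33
eef_pos: [0.4665, -0.2131, 0.2771]
eef_rot: [[0.343, 0.939, -0.002], [0.939, -0.343, 0.005], [0.004, -0.004, -1.0]]
ft_force: [-0.3, -0.1, -4.1]
finger_gap: 0.0228
gripper_force: 60.5
[ 0.64558209  0.0525332  -0.31191497  1.70633268  0.0127623   1.38859167
 -0.01234143]
```

View pics/t2z.png

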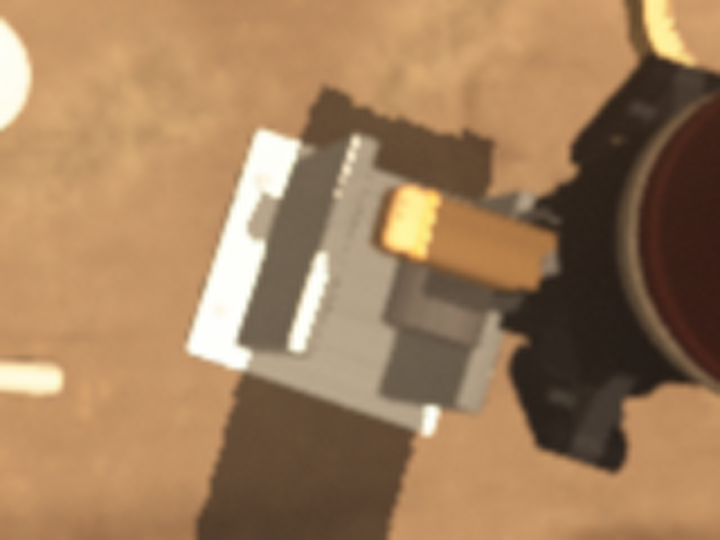

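The bar looks square to the rails, with its near end at about zoom (392,218). I'll check that numerically.

```bash
python3 -c "
from h import *
c=load('t2')
e=np.array([.4665,-.2131]); a=np.array([.343,.939]); b=np.array([.939,-.343])
for k in (-.012,.012):
  print([(proj(c,[*(e+a*.06+b*k),z])-[300,190])*4.5 for z in (.306,.282)])
p=onz(c,300+397/4.5,190+214/4.5,.306)[:2]; print(p,p-e-a*.06)
q=onz(c,300+352/4.5,190+145/4.5,.14);r=onz(c,300+300/4.5,190+348/4.5,.14);print(q,r,np.degrees(np.arctan2(*(q-r)[[1,0]])))
"
```

```text
[array([380.98206601, 241.40377256]), array([363.36113121, 244.47387412])]
[array([400.60092787, 175.78427744]), array([382.35004319, 181.20673652])]
[ 0.48512042 -0.15878905] [-0.00195958 -0.00202905]
[ 0.52473924 -0.18678045  0.14      ] [ 0.4371244  -0.15894657  0.14      ] -17.624250281666587
```

```bash

python3 -m inch '[[[0,0,0],[0.07,0,0.4],255],[[0,0,0],[0,0,0.5],255],[[0,0,0],[0,0,0.5],255],[[0,0,0],[0,0,0.5],255],[[0,0,0],[0,0,0],255]]'
python3 -m inch '[[[0,0,0],[0,0,0.6],255],[[0,0,0],[0,0,0.7],255],[[0,0,0],[0,0,0.7],255],[[0,0,0],[0,0,0.6],255],[[0,0,0],[0,0,0],255]]'
```

```text
t: 10.8
eef_pos: [0.4656, -0.2105, 0.2171]
eef_rot: [[0.336, 0.942, -0.006], [0.942, -0.336, 0.006], [0.004, -0.007, -1.0]]
ft_force: [-0.6, 0.7, -5.2]
finger_gap: 0.0232
gripper_force: 60.4
t: 11.22
eef_pos: [0.4654, -0.2102, 0.1399]
eef_rot: [[0.337, 0.941, -0.006], [0.941, -0.337, 0.006], [0.004, -0.007, -1.0]]
ft_force: [-1.2, -0.4, -4.5]
finger_gap: 0.0232
gripper_force: 60.5
```

```bash
python3 -c "
from h import *;c=snap('scene','s3');cv2.imwrite('pics/s3z.png',cv2.resize(c['pixels'][110:280,290:460],None,fx=3.4,fy=3.4))"
```

```text
(no output)
```

View pics/s3z.png

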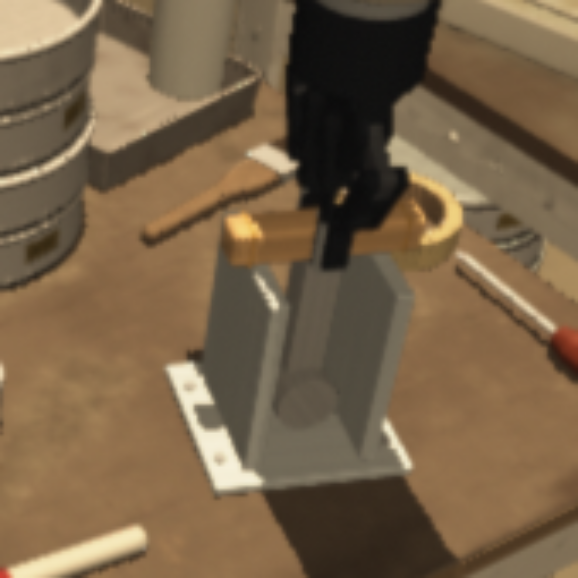

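The stem and foot hang between the plates (foot at (308,400) in the crop), and the bar lies just above both rails. I'll lower the last few millimetres to contact.

```bash

python3 -m inch '[[[0,0,0],[0,0,0.07],255],[[0,0,0],[0,0,0.05],255],[[0,0,0],[0,0,0],255]]'
python3 -m inch '[[[0,0,0],[0,0,0.03],255],[[0,0,0],[0,0,0.03],255],[[0,0,0],[0,0,0],255]]'
```

```text
t: 11.52
eef_pos: [0.4681, -0.2114, 0.1407]
eef_rot: [[0.339, 0.941, 0.001], [0.941, -0.339, 0.003], [0.003, -0.0, -1.0]]
ft_force: [0.3, -0.5, -4.1]
finger_gap: 0.0231
gripper_force: 60.5
t: 11.77
eef_pos: [0.4675, -0.2113, 0.1381]
eef_rot: [[0.339, 0.941, -0.0], [0.941, -0.339, 0.003], [0.003, -0.001, -1.0]]
ft_force: [0.2, 0.9, -4.1]
finger_gap: 0.023
gripper_force: 60.5
```

```bash

python3 -m inch '[[[0,0,0],[0,0,0.05],255],[[0,0,0],[0,0,0.04],255],[[0,0,0],[0,0,0],255]]'
python3 -m inch '[[[0,0,0],[0,0,0.03],255],[[0,0,0],[0,0,0],255],[[0,0,0],[0,0,0],255]]'
```

```text
t: 12.02
eef_pos: [0.4675, -0.2112, 0.135]
eef_rot: [[0.339, 0.941, -0.001], [0.941, -0.339, 0.004], [0.003, -0.002, -1.0]]
ft_force: [0.3, 0.8, -4.4]
finger_gap: 0.0231
gripper_force: 60.8
t: 12.27
eef_pos: [0.4676, -0.2112, 0.1348]
eef_rot: [[0.339, 0.941, -0.0], [0.941, -0.339, 0.003], [0.003, -0.001, -1.0]]
ft_force: [-3.4, 1.6, 3.4]
finger_gap: 0.0234
gripper_force: 61.5
```

Contact at the expected height. Release, then retreat straight up.

```bash

python3 -m inch '[[[0,0,0],[0,0,0],120],[[0,0,0],[0,0,0],60],[[0,0,0],[0,0,0],0],[[0,0,0],[0,0,0],0],[[0,0,0],[0,0,0],0]]'
python3 -m inch '[[[0,0,0],[0,0,0],0],[[0,0,0],[0,0,-0.3],0],[[0,0,0],[0,0,-0.6],0],[[0,0,0],[0,0,-0.9],0],[[0,0,0],[0,0,-0.9],0]]'
python3 -m inch '[[[0,0,0],[0,0,-0.9],0],[[0,0,0],[0,0,-0.5],0],[[0,0,0],[0,0,0],0],[[0,0,0],[0,0,0],0],[[0,0,0],[0,0,0],0]]'
python3 -c "
from h import *;c=snap('scene','s4');cv2.imwrite('pics/s4z.png',cv2.resize(c['pixels'][100:340,130:450],None,fx=2.4,fy=2.4))"
```

```text
t: 12.68
eef_pos: [0.4676, -0.2113, 0.1343]
eef_rot: [[0.339, 0.941, -0.0], [0.941, -0.339, 0.004], [0.003, -0.002, -1.0]]
ft_force: [0.0, -0.5, -0.1]
finger_gap: 0.0819
gripper_force: 0.0
t: 13.1
eef_pos: [0.4671, -0.2112, 0.2164]
eef_rot: [[0.339, 0.941, -0.002], [0.941, -0.339, 0.004], [0.003, -0.003, -1.0]]
ft_force: [1.0, -0.2, -0.6]
finger_gap: 0.0856
gripper_force: 0.0
t: 13.52
eef_pos: [0.4672, -0.2115, 0.2568]
eef_rot: [[0.339, 0.941, -0.001], [0.941, -0.339, 0.004], [0.003, -0.002, -1.0]]
ft_force: [-0.7, -0.6, -0.8]
finger_gap: 0.0853
gripper_force: 0.0
```

View pics/s4z.png

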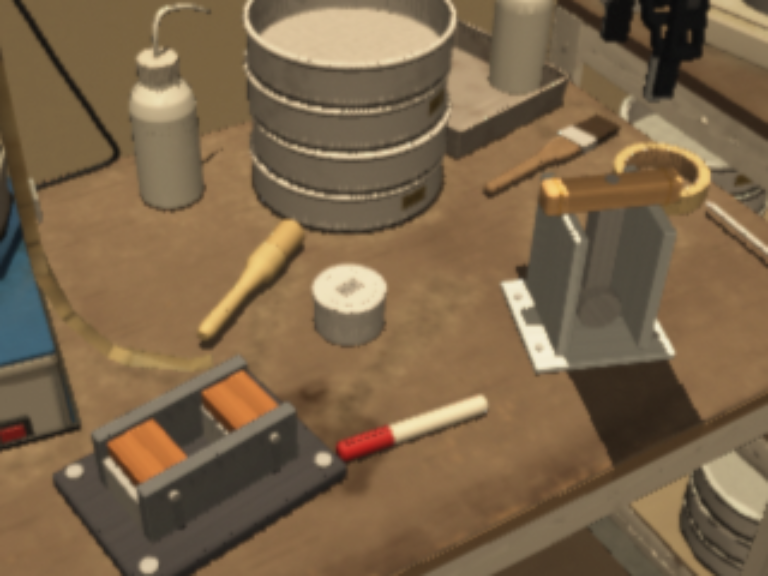

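The tamper hangs upright on both rails, with its bar at about (620,192). The stand is flat, the bystanders are untouched and the gripper is clear.

```bash
python3 -c "
from bench import workorder
print(workorder.finish_job())"
```

```text
the job is handed in; nothing more can be done
None
```

The tamper was rocked free and drawn out without visibly moving the stand. It now hangs upright by its crossbar across both rails with the gripper clear, and the job was handed in at about 13.6 s; no verdict came back.

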